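Dry the offcuts: load the warming plate, set the heat, start the timer with the pen

TASK

First lay every wooden offcut that lies along the front of the table (not those far back) flat on the bare metal warming plate, none stacked. Then turn the red-knobbed heat lever until it lines up with the yellow pointer, and only after that take the pen from its tray and use its end to flip the rocker lever beside the yellow tab fully over away from the robot, leaving the other rocker levers off and never touching the timer box with the gripper itself. Finally lay the pen back flat in its tray; leave the roll of tape and the tea glass alone.

Things in the scene. Friction and masses are not known exactly. Their poses are not given: they have to be found in the camera images.
- dryer: The warming plate, a fixed low grey unit 160 x 330 mm (x, y), 32 mm high overall; origin under its centre on the table, z up, x away from the robot, y to the left along its length. Its flat bare aluminium plate, 156 mm (x) by 216 mm (y), top at z = 32 mm, is centred at y = -55 mm; the black console with the heat lever fills the left end (y from 57 to 163 mm, top at 32 mm).
- heat_lever (a joint): Angle of the heat lever (rad, -0.8 to 0.8), a flat steel arm on an upright axis at x = 58, y = 110 mm of the dryer's frame; at 0 it points to -x of the dryer, and it grows anticlockwise seen from above (the knob then goes to -y). It turns stiffly (about 1.5 N at the knob) and stays where it is left.
- lever_knob (a point): Centre of the red upright round knob on the heat lever, 18 mm in diameter, 30 mm tall (from 43 to 73 mm above the table; the point lies 60 mm up), 75 mm from the lever's axis.
- set_point (a point): Where the centre of the lever's knob must come: the point 75 mm from the lever's axis in the direction of the flat yellow pointer on the console, 60 mm above the table. The pointer cannot be touched.
- switch_box: The fixed grey timer box, 80 x 140 mm (x, y), deck 24 mm high, with a row of four small white rocker levers; origin under its centre on the table, z up, x away from the robot. The levers pivot at x = 4 mm, z = 20 mm, and y = -42, -14, 14, 42 mm (rocker_1 to rocker_4); each is a paddle 12 mm wide (y), 6 mm thick and 24 mm long from its pivot, its tip about 42 mm above the table.
- rocker_1 (a joint): Angle of the rocker lever at y = -42 mm of the switch box: 0 off (paddle leans 0.4 rad towards -x of the box), 0.8 rad on (leans 0.4 rad to +x). It stays where it is left; about 1.3 N near the tip moves it.
- rocker_2 (a joint): Angle of the rocker lever at y = -14 mm of the switch box: 0 off (paddle leans 0.4 rad towards -x of the box), 0.8 rad on (leans 0.4 rad to +x). It stays where it is left; about 1.3 N near the tip moves it.
- rocker_3 (a joint): Angle of the rocker lever at y = 14 mm of the switch box: 0 off (paddle leans 0.4 rad towards -x of the box), 0.8 rad on (leans 0.4 rad to +x). It stays where it is left; about 1.3 N near the tip moves it.
- rocker_4 (a joint): Angle of the rocker lever at y = 42 mm of the switch box: 0 off (paddle leans 0.4 rad towards -x of the box), 0.8 rad on (leans 0.4 rad to +x). It stays where it is left; about 1.3 N near the tip moves it.
- yellow_mid (a point): Centre of the yellow tab, an 18 x 18 mm flat label on the deck of the timer box, 30 mm in front (-x) of the rocker lever that is to be flipped; the other three levers have dark grey tabs.
- pen_tray: Fixed shallow wooden tray for the pen, outside 110 x 190 mm (x, y), its rim 3 mm thick and 6 mm high, its inner floor 3 mm above the table; origin under its centre on the table, y along its length.
- pen_mid (a point): Centre of the pen, a black capped felt pen 148 mm long (along its y axis) and 12 mm thick with nearly blunt ends 74 mm from the centre, either of which will serve, 20 g; it starts lying in its tray, and can roll.
- light_a_mid (a point): Centre of a light wooden offcut, 32 x 75 x 18 mm (x, y, z; long axis y, z up), lying flat on the table (either broad face may be up); may be absent.
- light_b_mid (a point): Centre of a light wooden offcut, 32 x 75 x 18 mm (x, y, z; long axis y, z up), lying flat on the table (either broad face may be up); may be absent.
- dark_a_mid (a point): Centre of a dark red-brown wooden offcut, 28 x 90 x 12 mm (x, y, z; long axis y, z up), lying flat on the table (either broad face may be up); may be absent.
- dark_b_mid (a point): Centre of a dark red-brown wooden offcut, 28 x 90 x 12 mm (x, y, z; long axis y, z up), lying flat on the table (either broad face may be up); may be absent.
- tape_roll: Roll of masking tape 96 mm wide, 25 mm high, a bystander; origin under its centre.
- glass: Tea glass 63 mm wide, 88 mm high, a bystander; origin under its centre.

How it is judged:
On the way, in this order (a step that is already met when the one before it is completed fails the run):
1. every offcut present lies flat on the warming plate, released (x of light_a_mid in the frame of dryer between -0.066 and 0.066 m and y of light_a_mid in the frame of dryer between -0.154 and 0.044 m and z of light_a_mid in the frame of dryer between 0.037 and 0.045 m and (angle between light_a_mid's own z axis and vertical below 0.12 rad or angle between light_a_mid's own z axis and vertical above 3.02 rad) and linear speed of each of light_a, light_b, dark_a, dark_b below 0.03 m/s and x of light_b_mid in the frame of dryer between -0.066 and 0.066 m and y of light_b_mid in the frame of dryer between -0.154 and 0.044 m and z of light_b_mid in the frame of dryer between 0.037 and 0.045 m and (angle between light_b_mid's own z axis and vertical below 0.12 rad or angle between light_b_mid's own z axis and vertical above 3.02 rad) and x of dark_a_mid in the frame of dryer between -0.066 and 0.066 m and y of dark_a_mid in the frame of dryer between -0.154 and 0.044 m and z of dark_a_mid in the frame of dryer between 0.034 and 0.042 m and (angle between dark_a_mid's own z axis and vertical below 0.12 rad or angle between dark_a_mid's own z axis and vertical above 3.02 rad) and x of dark_b_mid in the frame of dryer between -0.066 and 0.066 m and y of dark_b_mid in the frame of dryer between -0.154 and 0.044 m and z of dark_b_mid in the frame of dryer between 0.034 and 0.042 m and (angle between dark_b_mid's own z axis and vertical below 0.12 rad or angle between dark_b_mid's own z axis and vertical above 3.02 rad) and contact force between each of light_a, light_b, dark_a, dark_b and the fingers below 0.2 N), for 0.2 s.
2. the heat lever lines up with the yellow pointer (horizontal distance between lever_knob and set_point below 0.006 m), for 0.2 s.
3. the pen pushes the rocker lever beside the yellow tab to on (((y of yellow_mid in the frame of switch_box between -0.054 and -0.03 m and value of joint rocker_1 above 0.65 rad) or (y of yellow_mid in the frame of switch_box between -0.026 and -0.002 m and value of joint rocker_2 above 0.65 rad) or (y of yellow_mid in the frame of switch_box between 0.002 and 0.026 m and value of joint rocker_3 above 0.65 rad) or (y of yellow_mid in the frame of switch_box between 0.03 and 0.054 m and value of joint rocker_4 above 0.65 rad)) and contact force between pen and switch_box above 0.1 N).
At the end, for the whole second after the job is handed in: Every offcut present lies flat, released and at rest on the metal plate; the lever's knob is within 6 mm (0.08 rad) of the pointer's line; the rocker by the yellow tab is past 0.65 rad, the others under 0.15 rad; the pen lies flat in its tray (all of step 1 and horizontal distance between lever_knob and set_point below 0.006 m and ((y of yellow_mid in the frame of switch_box between -0.054 and -0.03 m and value of joint rocker_1 above 0.65 rad) or (not (y of yellow_mid in the frame of switch_box between -0.054 and -0.03 m) and value of joint rocker_1 below 0.15 rad)) and ((y of yellow_mid in the frame of switch_box between -0.026 and -0.002 m and value of joint rocker_2 above 0.65 rad) or (not (y of yellow_mid in the frame of switch_box between -0.026 and -0.002 m) and value of joint rocker_2 below 0.15 rad)) and ((y of yellow_mid in the frame of switch_box between 0.002 and 0.026 m and value of joint rocker_3 above 0.65 rad) or (not (y of yellow_mid in the frame of switch_box between 0.002 and 0.026 m) and value of joint rocker_3 below 0.15 rad)) and ((y of yellow_mid in the frame of switch_box between 0.03 and 0.054 m and value of joint rocker_4 above 0.65 rad) or (not (y of yellow_mid in the frame of switch_box between 0.03 and 0.054 m) and value of joint rocker_4 below 0.15 rad)) and x of pen_mid in the frame of pen_tray between -0.05 and 0.05 m and y of pen_mid in the frame of pen_tray between -0.03 and 0.03 m and z of pen_mid in the frame of pen_tray below 0.014 m and angle between pen_mid's own y axis and vertical between 1.48 and 1.66 rad and linear speed of pen below 0.03 m/s); the robot touches nothing.
It fails at once if the gripper or arm touches the timer box or its levers (contact force between any of the fingers, the arm and switch_box above 1 N).
It fails at once if the masking tape is moved more than 25 mm (distance of tape_roll from where it was at the start of the episode above 0.025 m).
It fails at once if the tea glass is moved more than 25 mm (distance of glass from where it was at the start of the episode above 0.025 m).
It fails at once if the tea glass is tipped (angle between glass's own z axis and vertical above 0.3 rad).
Of light_a, light_b, dark_a, dark_b only 3 to 4 are there at a start; the rules pass over those that are not, and their reading is None.
At some moment in a run one of light_a, light_b, dark_a, dark_b, pen may be knocked a few centimetres aside while the robot is not near it.
Once in a run the grip may slacken for a moment while it holds something.
It also fails if it takes over 208 s, if anything falls off the work surface, if the arm or the gripper's body presses on something with over 40 N, if the wrist force passes 120 N, or if a joint passes its speed limit or range.

ROBOT

A 6-joint arm with a two-finger parallel gripper is mounted at the origin on a cart in front of the work surface, level with it; the furniture and walls round the work are solid. World frame = base frame: x ahead of the robot, y to its left, z up, the work surface at z = 0. Lengths are in m, angles in rad, forces in N, time in s.
With the tool pointing down it reaches from about 0.35 to 0.775 m from the base axis. Payload 7.3 kg.
Tool frame: the origin (TCP) lies at the very end of the fingers, on their centre line; the grasp point (between the pads) lies 19 mm behind it; z points along the fingers, y is the line along which they close (so a half turn about z gives the same grasp; the last joint's range is limited). The gripper opens to 92 mm and grips with 3 to 60 N. Pads are 19 mm wide; open, the fingers measure 130 mm over their backs; the gripper's body (75 mm by 190 mm) begins 47 mm behind the grasp point.
Start: joints at [-1.346, 0.342, 1.524, -0, 1.275, -0.146], TCP at [0.19, -0.489, 0.227] pointing down, gripper open.
Joint ranges: [-2.53, 2.53], [-0.77, 2.02], [0.04, 2.7], [-1, 4.14], [0.28, 2.66], [-3.11, 3.11]. Speed limits (rad/s): [2.57, 2.57, 3.14, 3.14, 3.14, 3.14].

INTERFACE

Orientations are given as [roll, pitch, yaw] about the fixed x, y, z axes, in that order (R = Rz(yaw) Ry(pitch) Rx(roll)).
In Python, from cell import robot gives the robot as it stands.
- The arm moves only by the tool apply_moves, never from a script. Its argument "motion" is text: rows parted by semicolons, each of 7 numbers parted by spaces: the opening in per cent of the stroke, from 0 (shut) to 100 (fully open), then the shift along the tool's x, y, z in cm, then the turn, a rotation vector about the tool's x, y, z in rad. A call has 1 to 20 rows; each row shifts and turns the commanded pose from where the row before left it, along the tool's axes as they then stand; what a row does not reach is not made up. A row lasts 1/8 s, in which the tool goes at most 62.5 mm and 10.7 degrees, less where a joint would pass 70% of its speed; a pose out of reach is approached as far as the arm can. A call with a gripper value outside its range is refused whole. The fingers move at their own pace and stop on an object; "force" is the grip in N (left out, the last holds). Time passes only in rows, so rows that do not move let the fingers close. It gives the time, the measured TCP pose, the force, the opening and the grip force at its end, in the units of the state.
- robot.observe(): the state, without advancing time (a new reading comes with each control period).
- robot.read_camera(name): name is "scene" or "top" or "wrist"; returns a dict with "img" (420x560x3 uint8, red, green, blue), "fovy" (degrees; the focal length in pixels is half the picture's height over the tangent of half this angle, whatever the lens; pixels are square), "cx", "cy" (the principal point, pixels), "R" (3x3) and "t" (3): a world point X has camera coordinates R X + t; the wrist camera has in their place "hand_eye" (4x4, takes a point from camera to tool coordinates, whose origin is the TCP and whose axes are the flange's). Camera axes: x right, y down, z forward; pixel columns grow to the right and rows downward; lengths in m; the calibration is good to about 2 mm. A picture is of the moment at which its call begins: read the wrist's pose just before it. There is no depth.
- robot.hand_in(): hands the job in; it is judged then, once.
Trained networks look in a picture, given as the dict that the camera call returned (one of the last four; its "shot" number tells which), for a name from the list of things; names that differ only in an ending like _2 or _b are one class to them, and where a whole thing is asked for, a point or a joint stands for the part that bears it (a point fixed in the world has none). Each returns a list of dicts, best first, with "score" (0 to 1); they miss things now and then, are a little off and sometimes report something else, mostly with a low value. They report only what shows in the picture. A call takes as long as a camera call.
- robot.search_frame(target, picture): "centre" ([x, y, z] in m, in world coordinates, good to about 4 mm: the middle of the surface that is visible of it).
- robot.trace(target, picture): "pixels" (420x560 bool, what is visible of it).
The state is a dict: "time": time; "qpos": joint angles; "qvel": joint speeds; "joint_efforts": joint torques, N m; "tool_pos": TCP position; "tool_rot": TCP orientation; "contact_force": force on the tool from outside, world axes, zero at the start; "torque": the same for the moment, N m; "opening": finger opening in m; "grip_force": force on a finger pad.
Only numpy, scipy, OpenCV 4.12 (cv2) and the standard library are available. Lean on these libraries where they do the work, as an engineer would, in place of code of your own. Each camera call takes 0.05 s, during which the arm holds its last target. There are 200 camera calls.

## Working session

There is one attempt and no reset: what is moved stays moved. The work goes in short steps, Python scripts to look and compute and a tool call to move; the robot and the scene stay as the last step left them, time stands still between calls to the robot, and variables do not carry over. Pictures are saved under pics/ and viewed, at most 14 in all, crops included, and the job is handed in when it is done.

Besides the shell and the picture viewer there is one more tool, called after "Call:" as name(argument=value, ...) on one line, values as JSON. apply_moves: Moves the arm, as the interface text tells. Its arguments: {"type":"object","properties":{"motion":{"type":"string"},"force":{"type":"number"}},"required":["motion"]}

```bash
mkdir -p pics; ls; cat > h.py <<'E'
import numpy as np, cv2
from cell import robot
def K(p):
    f=p["img"].shape[0]/2/np.tan(np.radians(p["fovy"])/2); return f
def ray(p,u,v):
    f=K(p); d=np.array([(u-p["cx"])/f,(v-p["cy"])/f,1.0]); R=np.array(p["R"]);t=np.array(p["t"])
    return -R.T@t, R.T@d
def at(p,u,v,z):
    o,d=ray(p,u,v); return o+d*(z-o[2])/d[2]
def px(p,X):
    c=np.array(p["R"])@np.array(X)+np.array(p["t"]); f=K(p); return f*c[0]/c[2]+p["cx"], f*c[1]/c[2]+p["cy"]
def save(p,n): cv2.imwrite("pics/"+n+".png",cv2.cvtColor(p["img"],cv2.COLOR_RGB2BGR))
def rect(p,m,z):
    ys,xs=np.nonzero(m); P=np.array([at(p,u,v,z)[:2] for u,v in zip(xs,ys)],np.float32)
    (c,s,a)=cv2.minAreaRect(P*1000)
    if s[0]>s[1]: a+=90
    a=(a+90)%180-90   # direction of short side from x ; long side along y at a=0
    return np.round(c,1),np.round(s,1),round(a,1)
E
python3 - <<'E'
from h import *
print(robot.observe())
for n in("top","scene"):
    p=robot.read_camera(n); save(p,n); print(n,p["fovy"],np.round(-np.array(p["R"]).T@np.array(p["t"]),3))
    for t in["dryer","lever_knob","switch_box","yellow_mid","pen_tray","pen_mid","light_a_mid","dark_a_mid","tape_roll","glass","set_point"]:
        try: print(t,[(np.round(d["centre"],3).tolist(),round(d["score"],2)) for d in robot.search_frame(t,p)])
        except Exception as e: print(t,e)
E
```

```text
pics
{'time': 0.0, 'qpos': array([-1.34599906e+00,  3.42744277e-01,  1.52502590e+00, -1.30094795e-05,
        1.27540009e+00, -1.46012478e-01]), 'qvel': array([-1.77670516e-03, -4.55272047e-04, -5.86389362e-05, -8.16698959e-04,
       -8.85791523e-05, -7.21247730e-04]), 'joint_efforts': array([-2.85335656e-03, -4.31245780e+01, -2.44226468e+01,  7.14635476e-02,
        5.58848656e-02, -9.45582701e-05]), 'tool_pos': array([ 0.19016231, -0.48890709,  0.22603068]), 'tool_rot': array([-3.14003001e+00, -2.17226278e-04,  3.70813368e-01]), 'contact_force': array([0.35417378, 0.80975218, 0.28412996]), 'torque': array([ 0.04077739,  0.02053355, -0.03051173]), 'grip_force': 0.0, 'opening': 0.09155852139507993}
top 42.97068303748526 [0.545 0.028 1.272]
dryer [([0.475, 0.234, 0.028], 0.65), ([0.502, 0.378, 0.042], 0.58)]
lever_knob [([0.501, 0.379, 0.043], 0.79)]
switch_box [([0.637, -0.022, 0.026], 0.88)]
yellow_mid []
pen_tray [([0.629, -0.257, -0.004], 0.6)]
pen_mid []
light_a_mid [([0.467, -0.128, 0.019], 0.57), ([0.626, -0.257, -0.002], 0.51)]
dark_a_mid [([0.483, -0.236, 0.013], 0.91), ([0.628, -0.257, -0.004], 0.69), ([0.442, -0.034, 0.015], 0.66), ([0.448, 0.302, 0.037], 0.42)]
tape_roll [([0.768, -0.088, 0.027], 0.76)]
glass [([0.765, 0.072, 0.058], 0.56)]
set_point [([0.447, 0.299, 0.036], 0.6)]
scene 56.97710215328045 [0.275 0.635 0.933]
dryer []
lever_knob [([0.501, 0.376, 0.044], 0.64)]
switch_box [([0.636, -0.004, 0.026], 0.84)]
yellow_mid []
pen_tray [([0.632, -0.247, 0.001], 0.9), ([0.459, -0.119, 0.015], 0.7)]
pen_mid [([0.615, -0.243, 0.017], 0.63)]
light_a_mid [([0.459, -0.117, 0.017], 0.59)]
dark_a_mid [([0.459, -0.119, 0.018], 0.71), ([0.443, -0.023, 0.008], 0.56), ([0.485, -0.228, 0.01], 0.49)]
tape_roll [([0.771, -0.084, 0.022], 0.67)]
glass [([0.766, 0.075, 0.056], 0.94)]
set_point [([0.632, -0.245, 0.002], 0.65), ([0.449, 0.3, 0.034], 0.57), ([0.502, 0.376, 0.043], 0.21)]
```

View pics/top.png

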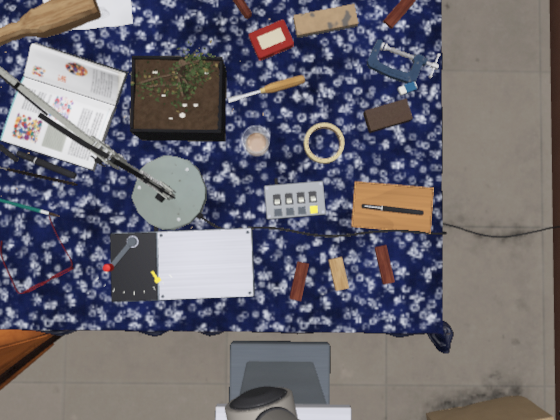

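View pics/scene.png

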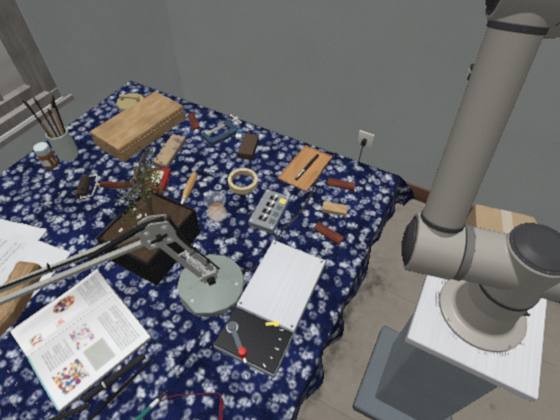

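The top view shows three front offcuts: dark at (299,281), light at (338,274) and dark at (384,264). The dryer plate is at (205,263), the knob at (108,267) and the pointer at (155,277). The yellow tab is at (314,210), the rightmost lever, so rocker_1. The pen is at (392,209). A desk lamp stands behind the dryer, around (168,190).

```bash
python3 - <<'E'
from h import *
p=robot.read_camera("top"); im=p["img"].astype(int); hsv=cv2.cvtColor(p["img"],cv2.COLOR_RGB2HSV)
for t,z in[("light_a_mid",.018),("dark_a_mid",.012),("switch_box",.024),("pen_tray",.006),("dryer",.032),("pen_mid",.012)]:
    for d in robot.trace(t,p):
        m=d["pixels"]
        if m.sum()>20: 
            ys,xs=np.nonzero(m);print(t,round(d["score"],2),m.sum(),(round(xs.mean()),round(ys.mean())),rect(p,m,z))
R,G,B=im[...,0],im[...,1],im[...,2]
def cl(m,x0,x1,y0,y1,z,n):
    k=np.zeros(m.shape,bool);k[y0:y1,x0:x1]=m[y0:y1,x0:x1];print(n,k.sum(),rect(p,k,z))
    ys,xs=np.nonzero(k);print(xs.mean(),ys.mean(),at(p,xs.mean(),ys.mean(),z))
    return k
cl((R>200)&(G>170)&(B<100),140,170,260,295,.032,"pointer")
cl((R>200)&(G>170)&(B<100),300,325,200,220,.024,"tab")
cl((R>150)&(G<70)&(B<70),95,120,255,280,.07,"knob")
gray=(hsv[...,1]<50)&(hsv[...,2]>60)
cl((hsv[...,1]<40)&(hsv[...,2]>140),155,258,226,305,.032,"plate")
c=cv2.resize(p["img"][220:310,95:265],None,fx=4,fy=4,interpolation=cv2.INTER_CUBIC)
c2=cv2.resize(p["img"][170:240,255:445],None,fx=3.58,fy=3.58,interpolation=cv2.INTER_CUBIC)[:,:680]
cv2.imwrite("pics/c.png",cv2.cvtColor(np.vstack([c,c2[:230]]),cv2.COLOR_RGB2BGR))
E
```

```text
dark_a_mid 0.83 478 (384, 265) (array([ 484.6, -234.1]), array([92.5, 30.1]), -77.5)
switch_box 0.66 1869 (295, 199) (array([639.2, -20.7]), array([ 95.6, 141.5]), 5.0)
pen_tray 0.85 3580 (393, 207) (array([ 621.3, -255.6]), array([196.6, 115.6]), -3.8)
dryer 0.72 9971 (181, 265) (array([483.1, 246.4]), array([168.7, 347.8]), 2.8)
pen_mid 0.74 344 (391, 209) (array([ 615.7, -253.1]), array([146.7,  15.5]), -5.6)
pointer 12 (array([453.3, 301.8]), array([26.9,  5.6]), -64.8)
153.66666666666666 275.1666666666667 [0.45601271 0.30328239 0.032     ]Traceback (most recent call last):
  File "<stdin>", line 14, in <module>
  File "<stdin>", line 10, in cl
  File "h.py", line 15, in rect
    (c,s,a)=cv2.minAreaRect(P*1000)
            ~~~~~~~~~~~~~~~^^^^^^^^
cv2.error: OpenCV(4.12.0) /io/opencv/modules/imgproc/src/convhull.cpp:143: error: (-215:Assertion failed) total >= 0 && (depth == CV_32F || depth == CV_32S) in function 'convexHull'
```

```bash
cat >> h.py <<'E'
def rect(p,m,z):
    n,lab,st,_=cv2.connectedComponentsWithStats(m.astype(np.uint8))
    if n<2: return None
    m=lab==1+np.argmax(st[1:,4])
    ys,xs=np.nonzero(m); P=np.array([at(p,u,v,z)[:2] for u,v in zip(xs,ys)],np.float32)*1000
    b=cv2.boxPoints(cv2.minAreaRect(P)); e=[b[1]-b[0],b[2]-b[1]]; e.sort(key=lambda v:-np.linalg.norm(v))
    a=np.degrees(np.arctan2(e[0][1],e[0][0]))%180  # long-axis heading from world x
    return np.round(b.mean(0),1),np.round(P.mean(0),1),[round(float(np.linalg.norm(v)),1) for v in e],round(float(a),1),int(m.sum())
E
python3 - <<'E'
from h import *
p=robot.read_camera("top"); im=p["img"].astype(int); hsv=cv2.cvtColor(p["img"],cv2.COLOR_RGB2HSV)
R,G,B=im[...,0],im[...,1],im[...,2]
def cl(m,x0,x1,y0,y1,z,n):
    k=np.zeros(m.shape,bool);k[y0:y1,x0:x1]=m[y0:y1,x0:x1];print(n,rect(p,k,z))
w=(R>B+25)
cl(w,280,318,255,310,.012,"dark1"); cl(w,320,358,250,300,.018,"light"); cl(w,365,405,238,290,.012,"dark2")
y=(R>140)&(G>120)&(B<G-60)
cl(y,140,170,260,295,.032,"pointer");cl(y,300,325,200,220,.024,"tab")
cl((R>120)&(G<80)&(B<80),95,120,255,280,.07,"knob")
cl((hsv[...,1]<60)&(hsv[...,2]>120),150,262,222,310,.032,"plate")
cl((hsv[...,1]<60)&(hsv[...,2]>90),255,335,172,230,.024,"box")
cl((R>B+25),345,440,175,240,.006,"tray")
cl((R<80)&(abs(R-B)<30),358,428,195,222,.012,"pen")
for t,z in[("switch_box",.024),("pen_tray",.006),("dryer",.032),("pen_mid",.012)]:
    for d in robot.trace(t,p): print(t,round(d["score"],2),rect(p,d["pixels"],z))
c=cv2.resize(p["img"][220:310,95:265],None,fx=4,fy=4,interpolation=cv2.INTER_CUBIC)
c2=cv2.resize(p["img"][170:235,255:445],None,fx=3.58,fy=3.58,interpolation=cv2.INTER_CUBIC)[:,:680]
cv2.imwrite("pics/c.png",cv2.cvtColor(np.vstack([c,c2]),cv2.COLOR_RGB2BGR))
E
```

```text
dark1 (array([444.8, -32.6], dtype=float32), array([444.4, -32.4], dtype=float32), [89.0, 28.0], 168.4, 448)
light (array([ 463.5, -124.3], dtype=float32), array([ 463.8, -124.5], dtype=float32), [75.4, 33.4], 13.2, 456)
dark2 (array([ 485.9, -233.7], dtype=float32), array([ 485.9, -233.8], dtype=float32), [89.1, 28.2], 13.2, 450)
pointer (array([452.4, 301.9], dtype=float32), array([451.3, 299.4], dtype=float32), [29.8, 13.3], 41.7, 59)
tab (array([612.6, -64.6], dtype=float32), array([613.4, -64.4], dtype=float32), [16.5, 16.4], 0.5, 58)
knob (array([475.8, 399.1], dtype=float32), array([475.4, 399.4], dtype=float32), [17.6, 13.3], 90.6, 44)
plate (array([479.8, 187.6], dtype=float32), array([483.1, 187. ], dtype=float32), [224.3, 201.8], 92.1, 6862)
box (array([627.5, -21.9], dtype=float32), array([633.6, -20.8], dtype=float32), [181.3, 101.2], 97.6, 2264)
tray (array([ 622.6, -253.5], dtype=float32), array([ 623.3, -253.1], dtype=float32), [191.8, 111.5], 86.1, 3447)
pen (array([ 614.3, -276.8], dtype=float32), array([ 614.6, -275.2], dtype=float32), [94.0, 9.8], 83.9, 162)
switch_box 0.76 (array([639.3, -18.9], dtype=float32), array([637.4, -16.8], dtype=float32), [137.8, 90.9], 95.5, 1804)
pen_tray 0.87 (array([ 621.4, -254.2], dtype=float32), array([ 621.7, -254.2], dtype=float32), [190.5, 109.9], 86.0, 3351)
pen_tray 0.62 (array([641.9, -20.5], dtype=float32), array([639.1, -20.2], dtype=float32), [141.4, 94.8], 95.5, 1817)
pen_tray 0.6 (array([ 462.5, -126.6], dtype=float32), array([ 463. , -126.5], dtype=float32), [76.8, 34.5], 13.0, 458)
dryer 0.81 (array([485.3, 247.5], dtype=float32), array([480.6, 240.4], dtype=float32), [345.8, 168.9], 92.9, 9930)
pen_mid 0.74 (array([ 615.8, -253.2], dtype=float32), array([ 615.8, -255.5], dtype=float32), [146.0, 12.6], 84.4, 299)
```

View pics/c.png

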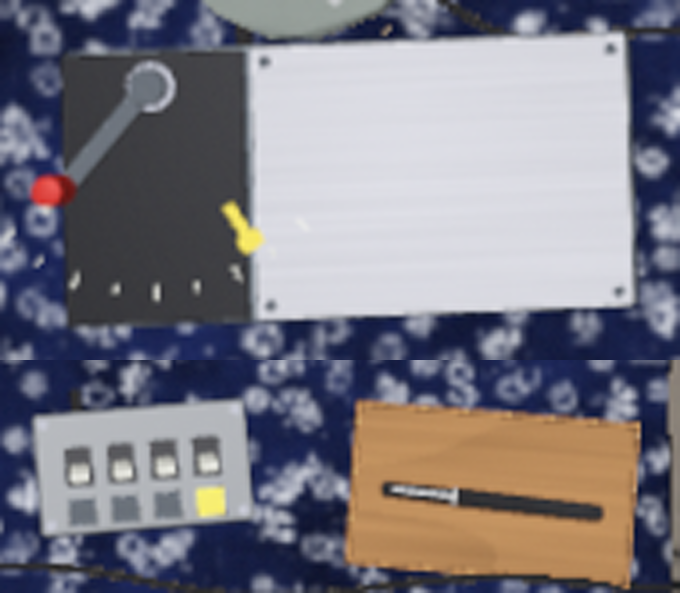

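The crop shows the hub near crop pixel (149,87), the knob at (50,190), and the pointer running (230,205)→(252,243). The plate corners are clear and all four rockers lean towards the robot (off). The yellow tab is the rightmost, rocker_1.

```bash
cat >> h.py <<'E'
def go(x,y,z,yaw,o=None):
    o=o or robot.observe(); P=np.array(o["tool_pos"]); cy=o["tool_rot"][2]
    dy=(yaw-cy+np.pi)%(2*np.pi)-np.pi; c,s=np.cos(yaw),np.sin(yaw); d=(np.array([x,y,z])-P)*100
    print("turn rz=%.3f then x %.2f y %.2f z(up->neg) %.2f cm"%(-dy,d[0]*c+d[1]*s,d[0]*s-d[1]*c,-d[2]), "pose",np.round(P,4),np.round(o["tool_rot"],3),"open",round(o["opening"],4),"grip",round(o["grip_force"],1),"t",o["time"])
def look(boxes,cam="top"):
    p=robot.read_camera(cam); im=p["img"].astype(int); R,G,B=im[...,0],im[...,1],im[...,2]
    for n,(x0,x1,y0,y1,z) in boxes.items():
        k=np.zeros(R.shape,bool);k[y0:y1,x0:x1]=(R>B+25)[y0:y1,x0:x1];print(n,rect(p,k,z))
    return p
E
python3 - <<'E'
from h import *
p=robot.read_camera("top"); q=robot.read_camera("scene")
g=lambda u,v,z,k=4:at(p,95+u/k,220+v/k,z)
pts=[(253,48),(627,33),(634,304),(70,325),(64,57)]
W=[g(u,v,.032)[:2] for u,v in pts]
loc=np.array([[80,57],[80,-165],[-80,-165],[-80,165],[80,165]])/1000.
loc[[1,2],1]=-.163; loc[[3,4],1]=.163; loc[:,0]=np.sign(loc[:,0])*.078
M=cv2.estimateAffinePartial2D(loc,np.array(W))[0]; print("dryer",M, np.degrees(np.arctan2(M[1,0],M[0,0])))
hub=g(149,87,.042)[:2]; print("hub seen",hub,"model",M@[.058,.110,1])
for uv in[(230,205),(252,243),(244,232)]:
    a=g(*uv,.032)[:2]; d=a-hub; print("pointer heading",np.degrees(np.arctan2(d[1],d[0])),a)
for uv in[(45,189)]: d=g(*uv,.073)[:2]-hub; print("knob",g(*uv,.073)[:2],np.linalg.norm(d),np.degrees(np.arctan2(d[1],d[0])))
for z in(0,.02,.05,.1,.2,.3): print(z,at(p,168,190,z)[:2],np.round(px(q,at(p,168,190,z))))
# box
g2=lambda u,v,z:at(p,255+u/3.58,170+(v-360)/3.58,z)
print([np.round(g2(*c,.024)[:2],4) for c in[(35,416),(243,402),(252,519),(43,535),(210,501)]])
go(.4448,-.0326,.15,-.203)
E
```

```text
dryer [[ 0.99251768 -0.04791613  0.48053208]
 [ 0.04791613  0.99251768  0.23727765]] 2.7639427409526443
hub seen [0.53238296 0.35178687] model [0.53282733 0.34923373]
pointer heading -145.92150874440213 [0.46496437 0.30617795]
pointer heading -146.58515215702838 [0.44332624 0.29303166]
pointer heading -146.88303001801086 [0.44957674 0.29777121]
knob [0.47537758 0.39976454] 0.07450819170811977 139.91489354315567
0 [0.65605829 0.28122642] [208. 288.]
0.02 [0.65431246 0.27724383] [208. 283.]
0.05 [0.65169372 0.27126995] [209. 276.]
0.1 [0.64732915 0.26131349] [210. 264.]
0.2 [0.6386     0.24140056] [213. 236.]
0.3 [0.62987085 0.22148762] [217. 204.]
[array([0.6672, 0.0503]), array([ 0.6782, -0.0861]), array([ 0.6014, -0.0926]), array([0.5892, 0.0441]), array([ 0.6128, -0.065 ])]
turn rz=0.574 then x 15.72 y -49.87 z(up->neg) 7.67 cm pose [ 0.1903 -0.4893  0.2267] [3.142 0.    0.371] open 0.0917 grip 0.0 t 1.9
```

Call:
apply_moves(motion="60 0 0 0 0 0 0.144; 60 0 0 0 0 0 0.144; 60 0 0 0 0 0 0.143; 60 0 0 0 0 0 0.143; 60 1.57 -4.99 0 0 0 0; 60 1.57 -4.99 0 0 0 0; 60 1.57 -4.99 0 0 0 0; 60 1.57 -4.99 0 0 0 0; 60 1.57 -4.99 0 0 0 0; 60 1.57 -4.99 0 0 0 0; 60 1.57 -4.99 0 0 0 0; 60 1.57 -4.99 0 0 0 0; 60 1.57 -4.99 0 0 0 0; 60 1.57 -4.99 0 0 0 0; 60 0 0 4 0 0 0; 60 0 0 4 0 0 0; 60 0 0 0 0 0 0; 60 0 0 0 0 0 0", force=20)

```text
time: 4.15
tool_pos: [0.4456, -0.0326, 0.148]
tool_rot: [3.141, -0.002, -0.204]
contact_force: [-1.0, 0.2, 0.4]
opening: 0.055
grip_force: 0.0
```

```bash
python3 - <<'E'
from h import *
o=robot.observe(); go(.4448,-.0326,.004,-.203,o)
p=robot.read_camera("wrist"); save(p,"w1"); print({k:p[k] for k in p if k!="img"})
for n in("dark_a_mid",):
  for d in robot.search_frame(n,p): print(n,np.round(d["centre"],4),d["score"])
E
```

```text
turn rz=-0.001 then x -0.08 y 0.01 z(up->neg) 14.40 cm pose [ 0.4456 -0.0326  0.148 ] [ 3.141e+00 -2.000e-03 -2.040e-01] open 0.055 grip 0.0 t 4.15
{'fovy': 58.90405531391291, 'cx': 286.20335309779375, 'cy': 208.77437626299206, 'hand_eye': array([[-1.02048396e-03, -9.65099678e-01, -2.61880833e-01,
         6.94585291e-02],
       [ 9.99999475e-01, -1.00930145e-03, -1.77206248e-04,
        -3.69876403e-04],
       [-9.32950114e-05, -2.61880877e-01,  9.65100201e-01,
        -1.58877052e-01],
       [ 0.00000000e+00,  0.00000000e+00,  0.00000000e+00,
         1.00000000e+00]]), 'shot': 7}
dark_a_mid [ 0.4903 -0.2315  0.0117] 0.55
```

View pics/w1.png

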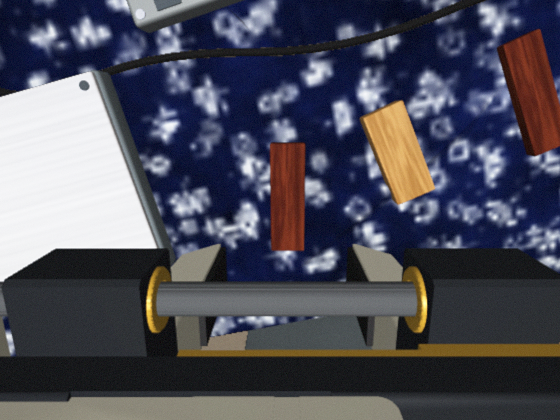

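The wrist view shows the dark offcut at (287,196), square between the fingers. Descending to grip it.

Call:
apply_moves(motion="60 0 0 4 0 0 0; 60 0 0 4 0 0 0; 60 0 0 3 0 0 0; 60 0 0 2 0 0 0; 60 0 0 1.2 0 0 0; 60 0 0 0 0 0 0; 10 0 0 0 0 0 0; 10 0 0 0 0 0 0; 10 0 0 0 0 0 0; 10 0 0 0 0 0 0; 10 0 0 0 0 0 0; 10 0 0 -4 0 0 0; 10 0 0 -4 0 0 0; 10 0 0 -2 0 0 0; 10 0 0 0 0 0 0", force=25)

```text
time: 6.12
tool_pos: [0.4456, -0.0325, 0.1057]
tool_rot: [3.141, -0.003, -0.203]
contact_force: [-0.6, -0.9, -0.4]
opening: 0.0276
grip_force: 25.0
```

```bash
python3 - <<'E'
from h import *
y=np.radians(2.76); D=lambda a,b:(.4805+a*np.cos(y)-b*np.sin(y), .2373+a*np.sin(y)+b*np.cos(y))
for b in(-.12,-.055,.01): print(b,np.round(D(0,b),4))
X=D(0,.01); go(X[0],X[1],.1,.048)
E
```

```text
-0.12 [0.4863 0.1174]
-0.055 [0.4831 0.1824]
0.01 [0.48   0.2473]
turn rz=-0.251 then x 4.78 y -27.78 z(up->neg) 0.57 cm pose [ 0.4456 -0.0325  0.1057] [ 3.141e+00 -3.000e-03 -2.030e-01] open 0.0276 grip 25.0 t 6.125
```

Call:
apply_moves(motion="10 0 0 0 0 0 -0.126; 10 0 0 0 0 0 -0.125; 10 0.8 -4.63 0 0 0 0; 10 0.8 -4.63 0 0 0 0; 10 0.8 -4.63 0 0 0 0; 10 0.8 -4.63 0 0 0 0; 10 0.8 -4.63 0 0 0 0; 10 0.8 -4.63 0 0 0 0; 10 0 0 0 0 0 0; 10 0 0 3 0 0 0; 10 0 0 2 0 0 0; 10 0 0 1 0 0 0; 10 0 0 0.6 0 0 0; 10 0 0 0 0 0 0; 10 0 0 0 0 0 0")

```text
time: 8.0
tool_pos: [0.4798, 0.2475, 0.0393]
tool_rot: [-3.141, -0.001, 0.048]
contact_force: [0.4, 0.2, 0.2]
opening: 0.0277
grip_force: 25.0
```

```bash
python3 - <<'E'
from h import *
go(.48,.2473,.038,.048)
E
```

```text
turn rz=-0.000 then x 0.02 y 0.02 z(up->neg) 0.13 cm pose [0.4798 0.2475 0.0393] [-3.141e+00 -1.000e-03  4.800e-02] open 0.0277 grip 25.0 t 8.0
```

Call:
apply_moves(motion="10 0 0 0.1 0 0 0; 10 0 0 0 0 0 0; 45 0 0 0 0 0 0; 45 0 0 0 0 0 0; 45 0 0 0 0 0 0; 45 0 0 -4 0 0 0; 60 0 0 -5 0 0 0; 60 0 0 -3 0 0 0; 60 0 6 0 0 0 0; 60 0 6 0 0 0 0; 60 0 6 0 0 0 0")

```text
time: 9.38
tool_pos: [0.4879, 0.0661, 0.1579]
tool_rot: [3.141, -0.001, 0.049]
contact_force: [0.7, -0.7, 0.4]
opening: 0.055
grip_force: 0.0
```

```bash
python3 - <<'E'
from h import *
p=look({"light":(320,358,250,300,.018),"dark2":(360,410,236,292,.012),"placed":(160,255,226,305,.044)}); save(p,"t2")
go(.4637,-.1244,.1,.2304)
E
```

```text
light (array([ 463.5, -124.3], dtype=float32), array([ 463.8, -124.5], dtype=float32), [75.4, 33.4], 13.2, 457)
dark2 (array([ 485.9, -233.7], dtype=float32), array([ 485.9, -233.7], dtype=float32), [89.1, 28.2], 13.2, 451)
placed (array([480.1, 247.8], dtype=float32), array([479.5, 247.8], dtype=float32), [86.7, 26.7], 3.6, 452)
turn rz=-0.186 then x -6.60 y 17.36 z(up->neg) 5.78 cm pose [0.4883 0.0597 0.1578] [ 3.138 -0.     0.045] open 0.0553 grip 0.0 t 9.425
```

Call:
apply_moves(motion="65 0 0 0 0 0 -0.093; 65 0 0 0 0 0 -0.092; 65 -1.7 4.5 0 0 0 0; 65 -1.7 4.5 1 0 0 0; 65 -1.7 4.5 2 0 0 0; 65 -1.7 4.6 3 0 0 0; 65 0 0 0 0 0 0; 65 0 0 0 0 0 0")

```text
time: 10.42
tool_pos: [0.4638, -0.1238, 0.0979]
tool_rot: [-3.141, -0.0, 0.232]
contact_force: [0.2, 0.0, -0.3]
opening: 0.0594
grip_force: 0.0
```

```bash
python3 - <<'E'
from h import *
go(.4637,-.1244,.006,.2304)
E
```

```text
turn rz=0.002 then x -0.02 y 0.06 z(up->neg) 9.19 cm pose [ 0.4638 -0.1238  0.0979] [-3.141 -0.     0.232] open 0.0594 grip 0.0 t 10.425
```

Grip, lift, carry to (0.4831, 0.1824).

Call:
apply_moves(motion="65 0 0 4 0 0 0; 65 0 0 3 0 0 0; 65 0 0 2.2 0 0 0; 65 0 0 0 0 0 0; 10 0 0 0 0 0 0; 10 0 0 0 0 0 0; 10 0 0 0 0 0 0; 10 0 0 0 0 0 0; 10 0 0 -4 0 0 0; 10 0 0 -4 0 0 0; 10 0 0 -2 0 0 0; 10 0 0 0 0 0 0.092; 10 0 0 0 0 0 0.092; 10 0 0 0 0 0 0; 10 0 0 0 0 0 0")

```text
time: 12.3
tool_pos: [0.4635, -0.1241, 0.1056]
tool_rot: [-3.142, 0.0, 0.05]
contact_force: [-0.4, -0.8, 0.5]
opening: 0.0317
grip_force: 25.0
```

```bash
python3 - <<'E'
from h import *
go(.4831,.1824,.04,.048)
E
```

```text
turn rz=0.002 then x 3.43 y -30.52 z(up->neg) 6.56 cm pose [ 0.4635 -0.1241  0.1056] [-3.142  0.     0.05 ] open 0.0317 grip 25.0 t 12.3
```

Call:
apply_moves(motion="10 0.49 -4.36 0 0 0 0; 10 0.49 -4.36 0 0 0 0; 10 0.49 -4.36 0 0 0 0; 10 0.49 -4.36 0 0 0 0; 10 0.49 -4.36 0 0 0 0; 10 0.49 -4.36 0 0 0 0; 10 0.49 -4.36 0 0 0 0; 10 0 0 0 0 0 0; 10 0 0 3 0 0 0; 10 0 0 2 0 0 0; 10 0 0 1 0 0 0; 10 0 0 0.6 0 0 0; 10 0 0 0 0 0 0; 10 0 0 0 0 0 0")

```text
time: 14.05
tool_pos: [0.4835, 0.1824, 0.0403]
tool_rot: [-3.141, -0.001, 0.049]
contact_force: [-1.0, -0.7, 0.1]
opening: 0.0316
grip_force: 25.0
```

```bash
python3 - <<'E'
from h import *
go(.4831,.1824,.038,.048)
E
```

```text
turn rz=0.001 then x -0.04 y -0.00 z(up->neg) 0.23 cm pose [0.4835 0.1824 0.0403] [-3.141e+00 -1.000e-03  4.900e-02] open 0.0316 grip 25.0 t 14.05
```

Call:
apply_moves(motion="10 0 0 0.2 0 0 0; 10 0 0 0 0 0 0; 45 0 0 0 0 0 0; 45 0 0 0 0 0 0; 45 0 0 0 0 0 0; 45 0 0 -4 0 0 0; 60 0 0 -4 0 0 0; 60 -0.3 5 0 0 0 0; 60 -0.3 5 0 0 0 0; 60 -0.3 5 0 0 0 0; 60 -0.3 5 0 0 0 0; 60 -0.3 5 0 0 0 0; 60 -0.3 5 0 0 0 0; 60 0 0 0 0 0 -0.093; 60 0 0 0 0 0 -0.092; 60 0 0 0 0 0 0; 60 0 0 0 0 0 0")

```text
time: 16.18
tool_pos: [0.4796, -0.118, 0.1177]
tool_rot: [3.142, 0.0, 0.232]
contact_force: [0.0, 0.6, 0.8]
opening: 0.0549
grip_force: 0.0
```

```bash
python3 - <<'E'
from h import *
o=robot.observe()
p=look({"dark2":(360,410,236,292,.012),"placed":(206,255,226,305,.05),"placed1":(160,200,226,305,.044)})
go(.4859,-.2337,.1,.2304,o)
E
```

```text
dark2 (array([ 524.6, -213.5], dtype=float32), array([ 524.8, -213.3], dtype=float32), [3.4, 1.7], 135.3, 3)
placed (array([482.8, 174.4], dtype=float32), array([482.4, 174.5], dtype=float32), [70.4, 13.6], 1.1, 221)
placed1 (array([480.1, 247.8], dtype=float32), array([479.6, 247.8], dtype=float32), [86.7, 26.6], 3.6, 451)
turn rz=0.002 then x -2.03 y 11.41 z(up->neg) 1.77 cm pose [ 0.4796 -0.118   0.1177] [3.142 0.    0.232] open 0.0549 grip 0.0 t 16.175
```

```bash
python3 - <<'E'
from h import *
p=robot.read_camera("top"); save(p,"t3"); q=robot.read_camera("scene")
for k in(p,q): print([(np.round(d["centre"],3),round(d["score"],2)) for d in robot.search_frame("dark_a_mid",k)])
E
```

```text
[]
[(array([ 0.451, -0.236,  0.01 ]), 0.39)]
```

View pics/t3.png

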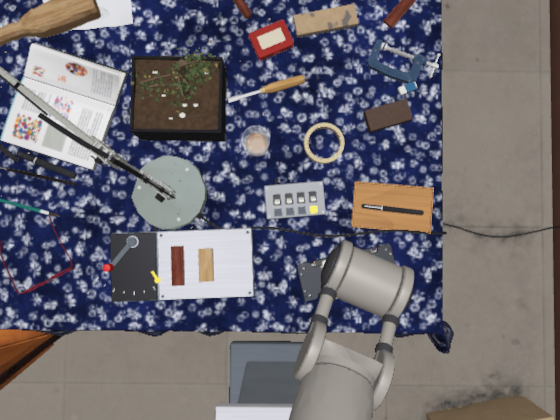

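The arm hides the last offcut. The two placed pieces sit well, at (178,265) and (206,264). Stepping aside to look.

Call:
apply_moves(motion="60 0 -5 0 0 0 0; 60 0 -5 0 0 0 0; 60 0 -5 0 0 0 0; 60 0 0 0 0 0 0; 60 0 0 0 0 0 0")

```text
time: 17.05
tool_pos: [0.4453, 0.0276, 0.1179]
tool_rot: [3.141, -0.001, 0.235]
contact_force: [0.4, 0.0, -0.4]
opening: 0.0553
grip_force: 0.0
```

```bash
python3 - <<'E'
from h import *
o=robot.observe()
p=look({"dark2":(355,425,236,315,.012),"light":(198,215,226,305,.05),"pen_tray":(345,440,175,240,.006)})
print([(np.round(d["centre"],3),round(d["score"],2)) for d in robot.search_frame("dark_a_mid",p)])
r=rect(p,robot.trace("pen_mid",p)[0]["pixels"],.012);print(r)
go(.4859,-.2337,.1,.2304,o)
E
```

```text
dark2 (array([ 485.9, -233.7], dtype=float32), array([ 485.9, -233.8], dtype=float32), [89.1, 28.2], 13.2, 450)
light (array([481.7, 183.4], dtype=float32), array([482.7, 182.8], dtype=float32), [72.6, 31.8], 1.1, 455)
pen_tray (array([ 622.6, -253.5], dtype=float32), array([ 623.3, -253.1], dtype=float32), [191.8, 111.5], 86.1, 3447)
[(array([ 0.484, -0.236,  0.012]), 0.75), (array([ 0.617, -0.066,  0.028]), 0.71), (array([0.5  , 0.378, 0.042]), 0.39)]
(array([ 616. , -253.2], dtype=float32), array([ 615.8, -257.2], dtype=float32), [146.4, 14.4], 85.0, 332)
turn rz=0.004 then x -2.01 y 26.37 z(up->neg) 1.79 cm pose [0.4453 0.0276 0.1179] [ 3.141e+00 -1.000e-03  2.350e-01] open 0.0553 grip 0.0 t 17.05
```

Not moved; go and fetch it.

Call:
apply_moves(motion="60 -0.4 4.4 0 0 0 0; 60 -0.4 4.4 0 0 0 0; 60 -0.4 4.4 0 0 0 0; 60 -0.4 4.4 0 0 0 0; 60 -0.4 4.4 0 0 0 0; 60 0 4.37 0 0 0 0; 60 0 0 1.8 0 0 0; 60 0 0 0 0 0 0; 60 0 0 0 0 0 0")

```text
time: 18.32
tool_pos: [0.4864, -0.2336, 0.1]
tool_rot: [3.141, 0.0, 0.233]
contact_force: [-0.5, 0.6, -0.1]
opening: 0.0549
grip_force: 0.0
```

```bash
python3 - <<'E'
from h import *
go(.4859,-.2337,.006,.2304)
E
```

```text
turn rz=0.003 then x -0.05 y -0.00 z(up->neg) 9.40 cm pose [ 0.4864 -0.2336  0.1   ] [3.141 0.    0.233] open 0.0549 grip 0.0 t 18.325
```

Call:
apply_moves(motion="60 0 0 4 0 0 0; 60 0 0 3 0 0 0; 60 0 0 2.4 0 0 0; 60 0 0 0 0 0 0; 10 0 0 0 0 0 0; 10 0 0 0 0 0 0; 10 0 0 0 0 0 0; 10 0 0 0 0 0 0; 10 0 0 -4 0 0 0; 10 0 0 -4 0 0 0; 10 0 0 -2 0 0 0; 10 0 0 0 0 0 0.092; 10 0 0 0 0 0 0.092; 10 0 0 0 0 0 0; 10 0 0 0 0 0 0")

```text
time: 20.2
tool_pos: [0.4864, -0.2333, 0.1056]
tool_rot: [-3.142, 0.0, 0.051]
contact_force: [0.3, 0.1, -0.9]
opening: 0.0276
grip_force: 25.0
```

```bash
python3 - <<'E'
from h import *
go(.4863,.1174,.04,.048)
E
```

```text
turn rz=0.003 then x 1.67 y -35.03 z(up->neg) 6.56 cm pose [ 0.4864 -0.2333  0.1056] [-3.142  0.     0.051] open 0.0276 grip 25.0 t 20.2
```

Call:
apply_moves(motion="10 0.2 -4.38 0 0 0 0; 10 0.2 -4.38 0 0 0 0; 10 0.2 -4.38 0 0 0 0; 10 0.2 -4.38 0 0 0 0; 10 0.2 -4.38 0 0 0 0; 10 0.2 -4.38 0 0 0 0; 10 0.2 -4.38 0 0 0 0; 10 0.2 -4.38 0 0 0 0; 10 0 0 0 0 0 0; 10 0 0 3 0 0 0; 10 0 0 2 0 0 0; 10 0 0 1 0 0 0; 10 0 0 0.6 0 0 0; 10 0 0 0.1 0 0 0; 10 0 0 0 0 0 0")

```text
time: 22.08
tool_pos: [0.4854, 0.1173, 0.0392]
tool_rot: [3.142, -0.001, 0.05]
contact_force: [-0.2, 0.3, -0.3]
opening: 0.0274
grip_force: 25.0
```

```bash
python3 - <<'E'
from h import *
go(.4863,.1174,.038,.048)
E
```

```text
turn rz=0.002 then x 0.09 y -0.00 z(up->neg) 0.12 cm pose [0.4854 0.1173 0.0392] [ 3.142e+00 -1.000e-03  5.000e-02] open 0.0274 grip 25.0 t 22.075
```

Call:
apply_moves(motion="10 0 0 0.1 0 0 0; 10 0 0 0 0 0 0; 45 0 0 0 0 0 0; 45 0 0 0 0 0 0; 45 0 0 0 0 0 0; 45 0 0 -4 0 0 0; 45 0 0 -4 0 0 0; 45 0 0 -4 0 0 0; 45 0 5 0 0 0 0; 45 0 5 0 0 0 0; 45 0 5 0 0 0 0; 45 0 5 0 0 0 0; 45 0 0 0 0 0 0; 45 0 0 0 0 0 0")

```text
time: 23.82
tool_pos: [0.4947, -0.0819, 0.1575]
tool_rot: [-3.141, 0.001, 0.049]
contact_force: [0.4, 0.7, -0.2]
opening: 0.0418
grip_force: 0.0
```

```bash
python3 - <<'E'
from h import *
o=robot.observe()
p=look({"1":(160,194,226,305,.044),"2":(196,217,226,305,.05),"3":(220,262,226,305,.044)})
im=p["img"].astype(int);R,G,B=im[...,0],im[...,1],im[...,2]
k=(R>120)&(G<80)&(B<80);k[:,:95]=0;k[:,120:]=0;k[:255]=0;k[280:]=0;print("knob",rect(p,k,.07))
go(.4754,.3995,.15,.048,o)
E
```

```text
1 (array([480.1, 247.8], dtype=float32), array([479.6, 247.8], dtype=float32), [86.7, 26.6], 3.6, 451)
2 (array([481.7, 183.4], dtype=float32), array([482.7, 182.8], dtype=float32), [72.6, 31.8], 1.1, 455)
3 (array([484.4, 118. ], dtype=float32), array([484.4, 118. ], dtype=float32), [87.7, 26.2], 3.1, 454)
knob (array([475.8, 399.1], dtype=float32), array([475.3, 399.6], dtype=float32), [17.6, 13.3], 90.6, 42)
turn rz=0.001 then x 0.38 y -48.18 z(up->neg) 0.75 cm pose [ 0.4947 -0.0819  0.1575] [-3.141e+00  1.000e-03  4.900e-02] open 0.0418 grip 0.0 t 23.825
```

Call:
apply_moves(motion="50 0 -4.82 0 0 0 0; 50 0 -4.82 0 0 0 0; 50 0 -4.82 0 0 0 0; 50 0 -4.82 0 0 0 0; 50 0 -4.82 0 0 0 0; 50 0 -4.82 0 0 0 0; 50 0.1 -4.82 0 0 0 0; 50 0.1 -4.82 0 0 0 0; 50 0.1 -4.82 0 0 0 0; 50 0.1 -4.82 0 0 0 0; 50 0 0 0 0 0 0; 50 0 0 0 0 0 0", force=15)

```text
time: 25.38
tool_pos: [0.4738, 0.3998, 0.1573]
tool_rot: [3.141, 0.001, 0.052]
contact_force: [0.8, 0.2, -0.1]
opening: 0.0458
grip_force: 0.0
```

```bash
python3 - <<'E'
from h import *
go(.4752,.399,.05,.048)
E
```

```text
turn rz=0.004 then x 0.14 y 0.08 z(up->neg) 10.73 cm pose [0.4738 0.3998 0.1573] [3.141e+00 1.000e-03 5.200e-02] open 0.0458 grip 0.0 t 25.375
```

Call:
apply_moves(motion="50 0.1 0.1 4 0 0 0; 50 0 0 3 0 0 0; 50 0 0 2 0 0 0; 50 0 0 1.7 0 0 0; 50 0 0 0 0 0 0; 10 0 0 0 0 0 0; 10 0 0 0 0 0 0; 10 0 0 0 0 0 0; 10 0 0 0 0 0 0")

```text
time: 26.5
tool_pos: [0.476, 0.3989, 0.0512]
tool_rot: [-3.141, -0.0, 0.05]
contact_force: [-1.5, 2.1, 2.3]
opening: 0.0174
grip_force: 15.0
```

```bash
python3 - <<'E'
from h import *
o=robot.observe(); print(o["contact_force"]); P=o["tool_pos"][:2]; H=np.array([.5325,.3505])
print(np.linalg.norm(P-H),np.degrees(np.arctan2(*(P-H)[::-1])))
yaw=o["tool_rot"][2];c,s=np.cos(yaw),np.sin(yaw); prev=P
a0=np.arctan2(*(P-H)[::-1])%(2*np.pi)
for a in np.linspace(a0,np.radians(213.6),11)[1:]:
    q=H+.075*np.array([np.cos(a),np.sin(a)]); d=(q-prev)*100; print("%.2f %.2f"%(d[0]*c+d[1]*s,d[0]*s-d[1]*c)); prev=q
go(.4752,.399,.05,.048)
E
```

```text
[-1.50154143  2.06004191  2.25411787]
0.0744237371302623 139.4358896592142
-0.66 0.71
-0.52 0.82
-0.41 0.88
-0.29 0.93
-0.17 0.96
-0.04 0.97
0.08 0.97
0.20 0.95
0.33 0.91
0.44 0.86
turn rz=0.002 then x -0.08 y -0.01 z(up->neg) 0.12 cm pose [0.476  0.3989 0.0512] [-3.141 -0.     0.05 ] open 0.0174 grip 15.0 t 26.5
```

Call:
apply_moves(motion="10 -0.66 0.71 0 0 0 0; 10 -0.52 0.82 0 0 0 0; 10 -0.41 0.88 0 0 0 0; 10 -0.29 0.93 0 0 0 0; 10 -0.17 0.96 0 0 0 0; 10 -0.04 0.97 0 0 0 0; 10 0.08 0.97 0 0 0 0; 10 0.2 0.95 0 0 0 0; 10 0.33 0.91 0 0 0 0; 10 0.44 0.86 0 0 0 0; 10 0 0 0 0 0 0; 10 0 0 0 0 0 0; 10 0 0 0 0 0 0")

```text
time: 28.12
tool_pos: [0.471, 0.3072, 0.0509]
tool_rot: [3.141, -0.001, 0.049]
contact_force: [-0.8, -0.2, 6.4]
opening: 0.0176
grip_force: 15.0
```

```bash
python3 - <<'E'
from h import *
go(.470,.3090,.05,.048)
E
```

```text
turn rz=0.001 then x -0.09 y -0.19 z(up->neg) 0.09 cm pose [0.471  0.3072 0.0509] [ 3.141e+00 -1.000e-03  4.900e-02] open 0.0176 grip 15.0 t 28.125
```

Call:
apply_moves(motion="45 0 0 0 0 0 0; 45 0 0 0 0 0 0; 45 0 0 -2 0 0 0; 45 0 0 -4 0 0 0; 45 0 0 -4 0 0 0; 45 0 5 0 0 0 0; 45 0 5 0 0 0 0; 45 0 5 0 0 0 0; 45 0 5 0 0 0 0; 45 0 5 0 0 0 0; 45 0 5 0 0 0 0; 45 0 5 0 0 0 0; 45 0 0 0 0 0 0; 45 0 0 0 0 0 0")

```text
time: 29.88
tool_pos: [0.4872, -0.0411, 0.1504]
tool_rot: [-3.141, 0.001, 0.049]
contact_force: [0.2, 0.1, 0.0]
opening: 0.041
grip_force: 0.0
```

```bash
python3 - <<'E'
from h import *
o=robot.observe()
p=look({"1":(164,194,226,305,.044),"2":(196,217,226,305,.05),"3":(220,262,226,305,.044)})
r=rect(p,robot.trace("pen_mid",p)[0]["pixels"],.012);print("pen",r)
go(.6158,-.2532,.12,1.473,o)
c=np.hstack([cv2.resize(p["img"][225:310,100:190],None,fx=4,fy=4,interpolation=cv2.INTER_CUBIC),cv2.resize(p["img"][165:250,345:445],None,fx=4,fy=4,interpolation=cv2.INTER_CUBIC)])
cv2.imwrite("pics/c2.png",cv2.cvtColor(c,cv2.COLOR_RGB2BGR))
E
```

```text
1 (array([480.1, 247.8], dtype=float32), array([479.6, 247.8], dtype=float32), [86.7, 26.6], 3.6, 451)
2 (array([481.7, 183.4], dtype=float32), array([482.7, 182.8], dtype=float32), [72.6, 31.8], 1.1, 455)
3 (array([484.4, 118. ], dtype=float32), array([484.4, 118. ], dtype=float32), [87.7, 26.2], 3.1, 454)
pen (array([ 599.2, -271.1], dtype=float32), array([ 599.6, -271.8], dtype=float32), [147.6, 11.9], 90.7, 306)
turn rz=-1.424 then x -19.86 y 14.87 z(up->neg) 3.04 cm pose [ 0.4872 -0.0411  0.1504] [-3.141e+00  1.000e-03  4.900e-02] open 0.041 grip 0.0 t 29.875
```

View pics/c2.png

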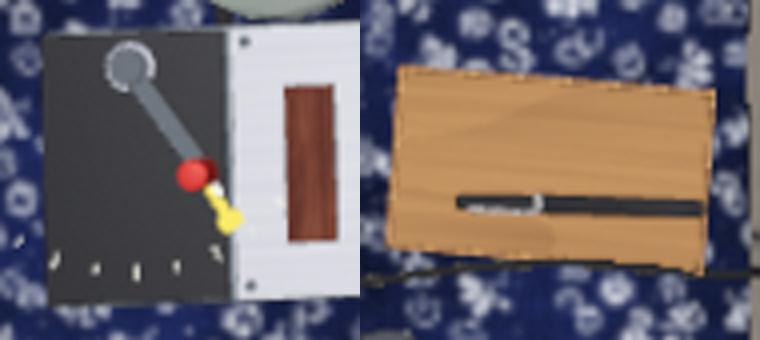

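The lever arm now points down the pointer's line: hub at crop (128,66), knob at (192,174), pointer tip at (228,218). The pen has been knocked; it now lies at (0.599, -0.271), near the tray's right end.

```bash
python3 - <<'E'
from h import *
p=robot.read_camera("top"); g=lambda u,v,z:at(p,100+u/4,225+v/4,z)[:2]
H=g(128,66,.045); hd=lambda a,b:np.degrees(np.arctan2(*(a-b)[::-1]))%360
print("hub",H); 
a=g(137,85,.040);b=g(183,152,.040); print("arm",hd(b,a), "knob",g(191,173,.073),hd(g(191,173,.073),H),np.linalg.norm(g(191,173,.073)-H))
print("ptr",hd(g(228,218,.032),H),hd(g(228,218,.032),np.array([.5325,.3505])),"self",hd(g(229,218,.032),g(212,189,.032)))
im=p["img"].astype(int);R,G,B=im[...,0],im[...,1],im[...,2]
k=(R>140)&(G>120)&(B<G-50);k[:,:140]=0;k[:,170:]=0;k[:265]=0;k[295:]=0;print("ptr",rect(p,k,.032)) 
k=(R>120)&(G<80)&(B<80);k[:,:135]=0;k[:,165:]=0;k[:255]=0;k[280:]=0
k2=(R>150)&(G<70)&k;print("knob",rect(p,k,.065),rect(p,k2,.073))
print("pen",[rect(p,d["pixels"],.012) for d in robot.trace("pen_mid",p)])
o=robot.observe();go(.599,-.271,.12,1.583,o)
E
```

```text
hub [0.53297753 0.35158079]
arm 215.6353980171891 knob [0.47415378 0.30768571] 216.7308006627615 0.07339626712728553
ptr 212.91153747589195 212.54911022814107 self 211.5881490806774
ptr (array([451.8, 301.3], dtype=float32), array([450.3, 298.9], dtype=float32), [27.8, 14.5], 46.0, 56)
knob (array([473.1, 309.1], dtype=float32), array([472.6, 309.8], dtype=float32), [17.8, 15.6], 90.6, 42) (array([472. , 308.5], dtype=float32), array([471.5, 309.1], dtype=float32), [16.5, 12.4], 81.2, 24)
pen [(array([ 600. , -271.1], dtype=float32), array([ 599.7, -271.8], dtype=float32), [142.9, 12.3], 89.0, 304)]
turn rz=-1.531 then x -23.23 y 10.87 z(up->neg) 3.07 cm pose [ 0.4874 -0.0401  0.1507] [-3.142  0.     0.052] open 0.041 grip 0.0 t 30.075
```

Call:
apply_moves(motion="45 0 -4.44 -1 0 0 0; 45 0 -4.44 -1 0 0 0; 45 0 -4.44 -1 0 0 0; 45 0 -4.44 -1 0 0 0; 45 0 -4.44 -1 0 0 0; 45 0 -4.44 -1 0 0 0; 45 -0.5 -4.44 -1 0 0 0; 45 -0.5 -4.44 0 0 0 0; 45 0 0 0 0 0 0; 45 0 0 0 0 0 0; 45 0 0 0 0 0 0")

```text
time: 31.45
tool_pos: [0.4599, 0.3122, 0.2206]
tool_rot: [3.141, 0.0, 0.049]
contact_force: [0.4, -0.4, 0.0]
opening: 0.041
grip_force: 0.0
```

```bash
python3 - <<'E'
from h import *
import pickle
o=robot.observe(); p=robot.read_camera("wrist"); save(p,"w2")
from scipy.spatial.transform import Rotation as Ro
T=np.eye(4);T[:3,:3]=Ro.from_euler("xyz",o["tool_rot"]).as_matrix();T[:3,3]=o["tool_pos"]
C=T@np.array(p["hand_eye"]); p["R"]=C[:3,:3].T; p["t"]=-C[:3,:3].T@C[:3,3]; pickle.dump(p,open("w2.pkl","wb")); print(o["tool_pos"])
E
```

```text
[0.45993851 0.31218515 0.2206268 ]
```

View pics/w2.png

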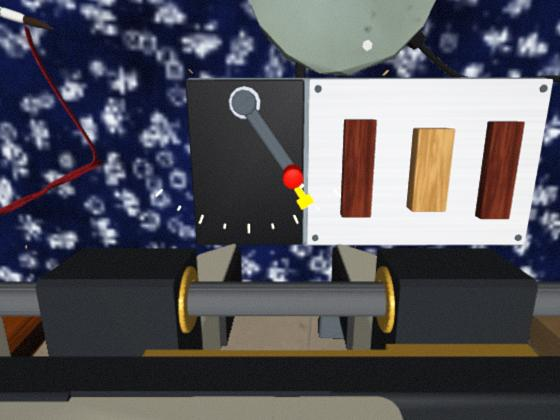

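The wrist view shows the hub at (243,102), the knob at (292,178) and the visible part of the pointer at (304,198), almost in line.

```bash
python3 - <<'E'
from h import *
import pickle
p=pickle.load(open("w2.pkl","rb")); im=p["img"].astype(int);R,G,B=im[...,0],im[...,1],im[...,2]
W=lambda u,v,z:at(p,u,v,z)[:2]; hd=lambda a,b:np.degrees(np.arctan2(*(a-b)[::-1]))%360
r=(R>120)&(G<80)&(B<80);r[:160]=0;r[195:]=0;r[:,270:]&=True;r[:,:275]=0;r[:,310:]=0
ys,xs=np.nonzero(r);print("knob px",xs.min(),xs.max(),ys.min(),ys.max(),r.sum(),xs.mean(),ys.mean())
K_=W(xs.mean(),ys.mean(),.065)
y=(R>150)&(G>130)&(B<90);y[:175]=0;y[215:]=0;ys,xs=np.nonzero(y);k=(xs>285)&(xs<325);xs,ys=xs[k],ys[k];print("ptr px",xs.min(),xs.max(),ys.min(),ys.max(),xs.mean(),ys.mean())
# pointer: arrow; symmetric -> centroid lies on its line
for z in(.036,.040,.045):
  H=W(243.5,101.5,z); print("hub",H,"knob",K_,hd(K_,H),np.linalg.norm(K_-H),"ptr",hd(W(xs.mean(),ys.mean(),.032),H))
# dryer corners here
cs=[W(*c,.032) for c in[(307,79),(552,79),(527,246),(197,243),(188,80)]]
loc=np.array([[.08,.053],[.08,-.165],[-.08,-.165],[-.08,.165],[.08,.165]])
M=cv2.estimateAffinePartial2D(loc[1:],np.array(cs[1:]))[0];print(M,np.degrees(np.arctan2(M[1,0],M[0,0])),M@[.058,.11,1])
c=cv2.resize(p["img"][85:225,220:330],None,fx=4,fy=4,interpolation=cv2.INTER_CUBIC);cv2.imwrite("pics/c3.png",cv2.cvtColor(c,cv2.COLOR_RGB2BGR))
E
```

```text
knob px 283 302 164 188 383 292.355091383812 176.52219321148826
ptr px 294 312 187 209 302.56108597285066 198.05882352941177
hub [0.53298436 0.35419457] knob [0.4729533 0.3081014] 217.51784783666992 0.07568558928339766 ptr 213.7906322080401
hub [0.53294295 0.35375117] knob [0.4729533 0.3081014] 217.269716155478 0.0753834175235815 ptr 213.59973570389067
hub [0.53289118 0.35319693] knob [0.4729533 0.3081014] 216.95674787117187 0.07500770900407763 ptr 213.35966154141914
[[ 0.98138242 -0.04594161  0.4795619 ]
 [ 0.04594161  0.98138242  0.23878256]] 2.680239381554229 [0.5314285  0.34939924]
```

View pics/c3.png

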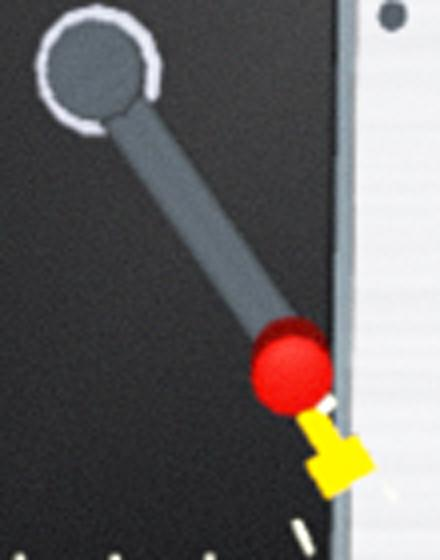

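The lever overshoots the pointer by about 3°, some 4 mm at the knob. That is close to the 6 mm limit, so I'll nudge it back.

Call:
apply_moves(motion="50 1.2 0.5 4 0 0 0; 50 0 0 4 0 0 0; 50 0 0 4 0 0 0; 50 0 0 3 0 0 0; 50 0 0 1.9 0 0 0; 50 0 0 0 0 0 0; 10 0 0 0 0 0 0; 10 0 0 0 0 0 0; 10 0 0 0 0 0 0; 10 0 0 0 0 0 0")

```text
time: 32.75
tool_pos: [0.4721, 0.3084, 0.0522]
tool_rot: [3.141, -0.0, 0.05]
contact_force: [-1.3, -2.0, 3.5]
opening: 0.0174
grip_force: 15.0
```

```bash
python3 - <<'E'
from h import *
go(.470,.311,.05,.048)
E
```

```text
turn rz=0.002 then x -0.20 y -0.27 z(up->neg) 0.22 cm pose [0.4721 0.3084 0.0522] [ 3.141 -0.     0.05 ] open 0.0174 grip 15.0 t 32.75
```

Call:
apply_moves(motion="10 -0.1 -0.17 0 0 0 0; 10 -0.1 -0.18 0 0 0 0; 10 0 0 0 0 0 0; 10 0 0 0 0 0 0; 10 0 0 0 0 0 0; 45 0 0 0 0 0 0; 45 0 0 0 0 0 0; 45 0 0 -4 0 0 0; 45 0 0 -4 0 0 0; 45 0 0 -4 0 0 0; 45 -1.2 -0.5 -4 0 0 0; 45 0 0 0 0 0 0; 45 0 0 0 0 0 0; 45 0 0 0 0 0 0")

```text
time: 34.5
tool_pos: [0.4573, 0.316, 0.2101]
tool_rot: [3.14, 0.003, 0.05]
contact_force: [0.6, -0.6, 0.4]
opening: 0.0416
grip_force: 0.0
```

```bash
python3 - <<'E'
from h import *
o=robot.observe(); p=robot.read_camera("wrist")
from scipy.spatial.transform import Rotation as Ro
T=np.eye(4);T[:3,:3]=Ro.from_euler("xyz",o["tool_rot"]).as_matrix();T[:3,3]=o["tool_pos"]
C=T@np.array(p["hand_eye"]); p["R"]=C[:3,:3].T; p["t"]=-C[:3,:3].T@C[:3,3]
im=p["img"].astype(int);R,G,B=im[...,0],im[...,1],im[...,2]
W=lambda u,v,z:at(p,u,v,z)[:2]; hd=lambda a,b:np.degrees(np.arctan2(*(a-b)[::-1]))%360
u,v=px(p,[.471,.309,.06]); H=np.array([.5329,.3535])
def sel(m,u,v,r=28):
    k=np.zeros(m.shape,bool);v,u=int(v),int(u);k[v-r:v+r,u-r:u+r]=m[v-r:v+r,u-r:u+r];ys,xs=np.nonzero(k);return xs.mean(),ys.mean()
r=sel((R>120)&(G<80)&(B<80),u,v); K_=W(*r,.065); u2,v2=px(p,[.455,.300,.032]); y=sel((R>150)&(G>130)&(B<90),u2,v2)
print(r,y,K_,hd(K_,H),hd(W(*y,.032),H),o["tool_pos"])
hu,hv=map(int,px(p,[.533,.353,.04])); c=cv2.resize(p["img"][hv-20:hv+120,hu-30:hu+90],None,fx=4,fy=4,interpolation=cv2.INTER_CUBIC);cv2.imwrite("pics/c4.png",cv2.cvtColor(c,cv2.COLOR_RGB2BGR))
E
```

```text
(np.float64(292.10791366906477), np.float64(178.74100719424462)) (np.float64(307.60869565217394), np.float64(197.7913043478261)) [0.46998265 0.31219054] 213.28758705048264 213.66588547501823 [0.45727179 0.31602181 0.2100875 ]
```

View pics/c4.png

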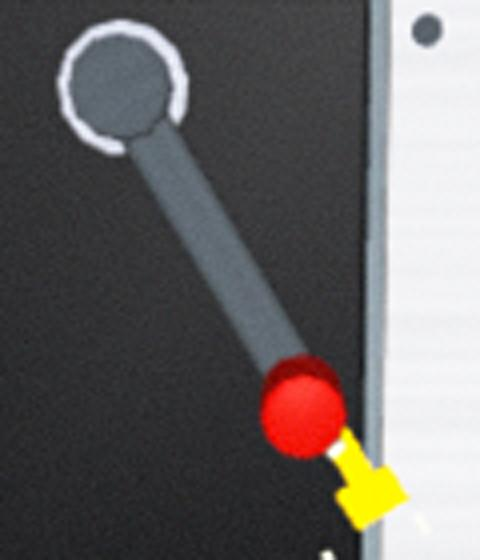

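The lever now lines up to within about 0.5°. On to the pen.

Call:
apply_moves(motion="45 0 0 0 0 0 -0.152; 45 0 0 0 0 0 -0.152; 45 0 0 0 0 0 -0.152; 45 0 0 0 0 0 -0.152; 45 0 0 0 0 0 -0.152; 45 0 0 0 0 0 -0.152; 45 0 0 0 0 0 -0.152; 45 0 0 0 0 0 -0.152; 45 0 0 0 0 0 -0.152; 45 0 0 0 0 0 -0.152; 45 -4.9 0 0 0 0 0; 45 -4.9 0 0 0 0 0; 45 -4.9 0 0 0 0 0; 45 -4.9 0 0 0 0 0; 45 -4.9 0 0 0 0 0; 45 -4.9 0 0 0 0 0; 45 -4.9 0 0 0 0 0; 45 0 0 0 0 0 0; 45 0 0 0 0 0 0")

```text
time: 36.92
tool_pos: [0.4572, -0.0263, 0.2112]
tool_rot: [-3.14, -0.001, 1.569]
contact_force: [-0.5, 0.2, -0.1]
opening: 0.0416
grip_force: 0.0
```

```bash
python3 - <<'E'
from h import *
o=robot.observe(); p=robot.read_camera("top")
print("pen",[rect(p,d["pixels"],.012) for d in robot.trace("pen_mid",p)])
go(.5995,-.2715,.1,1.571,o)
c=cv2.resize(p["img"][165:250,345:445],None,fx=5,fy=5,interpolation=cv2.INTER_CUBIC);cv2.imwrite("pics/c5.png",cv2.cvtColor(c,cv2.COLOR_RGB2BGR))
E
```

```text
pen [(array([ 600.4, -271.1], dtype=float32), array([ 599.7, -271.2], dtype=float32), [147.6, 14.2], 90.7, 326)]
turn rz=-0.002 then x -24.52 y 14.23 z(up->neg) 11.12 cm pose [ 0.4572 -0.0263  0.2112] [-3.140e+00 -1.000e-03  1.569e+00] open 0.0416 grip 0.0 t 36.925
```

Call:
apply_moves(motion="45 -4.1 2.37 0 0 0 0; 45 -4.1 2.37 0 0 0 0; 45 -4.1 2.37 0 0 0 0; 45 -4.1 2.37 0 0 0 0; 45 -4.1 2.37 0 0 0 0; 45 -4.02 2.38 0 0 0 0; 45 0 0 4 0 0 0; 45 0 0 4 0 0 0; 45 0 0 3 0 0 0; 45 0 0 0 0 0 0; 45 0 0 0 0 0 0", force=20)

```text
time: 38.4
tool_pos: [0.6005, -0.2714, 0.1031]
tool_rot: [3.14, 0.001, 1.571]
contact_force: [0.4, 0.5, 0.4]
opening: 0.0415
grip_force: 0.0
```

```bash
python3 - <<'E'
from h import *
o=robot.observe(); p=robot.read_camera("wrist"); save(p,"w5"); go(.5995,-.2715,.006,1.575,o)
from scipy.spatial.transform import Rotation as Ro
T=np.eye(4);T[:3,:3]=Ro.from_euler("xyz",o["tool_rot"]).as_matrix();T[:3,3]=o["tool_pos"]
C=T@np.array(p["hand_eye"]); p["R"]=C[:3,:3].T; p["t"]=-C[:3,:3].T@C[:3,3]
for d in robot.trace("pen_mid",p): print(rect(p,d["pixels"],.012))
E
```

```text
turn rz=-0.004 then x -0.00 y -0.10 z(up->neg) 9.71 cm pose [ 0.6005 -0.2714  0.1031] [3.140e+00 1.000e-03 1.571e+00] open 0.0415 grip 0.0 t 38.4
(array([ 600.4, -259.9], dtype=float32), array([ 600.2, -257.3], dtype=float32), [125.7, 13.1], 89.1, 3159)
```

View pics/w5.png

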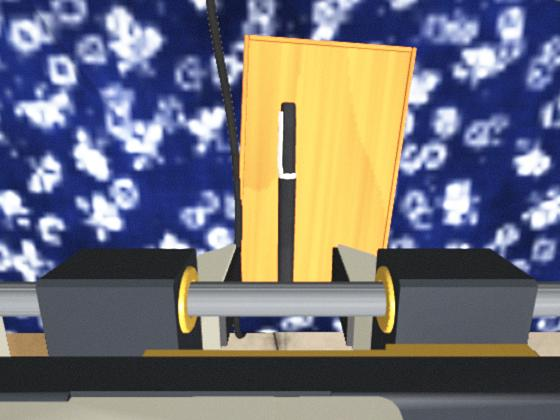

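The wrist view shows the pen at columns 278–295, with the tray's near rim at column 243 close to the left finger. I'll narrow the opening and shift 2.5 mm inward to clear the rim.

Call:
apply_moves(motion="24 0 0.2 0 0 0 0; 24 0 0 4 0 0 0; 24 0 0 3 0 0 0; 24 0 0 1.5 0 0 0; 24 0 0 0 0 0 0; 24 0 0 0 0 0 0")

```text
time: 39.25
tool_pos: [0.6023, -0.2725, 0.0183]
tool_rot: [3.139, 0.001, 1.57]
contact_force: [0.3, -0.2, -0.1]
opening: 0.0222
grip_force: 0.0
```

```bash
python3 - <<'E'
from h import *
o=robot.observe();print(o["contact_force"]);go(.6025,-.2715,.0055,1.575,o)
E
```

```text
[ 0.27340522 -0.17662267 -0.11722593]
turn rz=-0.005 then x 0.10 y 0.02 z(up->neg) 1.28 cm pose [ 0.6023 -0.2725  0.0183] [3.139e+00 1.000e-03 1.570e+00] open 0.0222 grip 0.0 t 39.25
```

Call:
apply_moves(motion="24 0 0 0.8 0 0 0; 24 0 0 0.5 0 0 0; 24 0 0 0 0 0 0; 5 0 0 0 0 0 0; 5 0 0 0 0 0 0; 5 0 0 0 0 0 0; 5 0 0 0 0 0 0")

```text
time: 40.12
tool_pos: [0.6014, -0.272, 0.0037]
tool_rot: [-3.142, 0.0, 1.57]
contact_force: [-0.6, 0.7, 0.2]
opening: 0.0117
grip_force: 20.0
```

```bash
python3 - <<'E'
from h import *
o=robot.observe();print(o["contact_force"]);go(.6025,-.2715,.1255,1.575,o)
E
```

```text
[-0.58820182  0.68007257  0.16076351]
turn rz=-0.005 then x 0.04 y 0.11 z(up->neg) -12.18 cm pose [ 0.6014 -0.272   0.0037] [-3.142  0.     1.57 ] open 0.0117 grip 20.0 t 40.125
```

Call:
apply_moves(motion="5 0 0 -3 0 0 0; 5 0 0 -4 0 0 0; 5 0 0 -5 0 0 0; 5 0 0 0 0 0 0.149; 5 0 0 0 0 0 0.149; 5 0 0 0 0 0 0.149; 5 0 0 0 0 0 0.149; 5 0 0 0 0 0 0.149; 5 0 0 0 0 0 0.149; 5 0 0 0 0 0 0.149; 5 0 0 0 0 0 0.149; 5 0 0 0 0 0 0.149; 5 0 0 0 0 0 0.146; 5 0 0 0 0 0 0; 5 0 0 0 0 0 0", force=30)

```text
time: 42.0
tool_pos: [0.6014, -0.272, 0.1237]
tool_rot: [3.142, 0.0, 0.086]
contact_force: [0.4, 0.4, -1.1]
opening: 0.0116
grip_force: 30.0
```

```bash
python3 - <<'E'
from h import *
go(.5075,-.0742,.1,.087)
E
```

```text
turn rz=-0.001 then x -7.64 y -20.52 z(up->neg) 2.37 cm pose [ 0.6014 -0.272   0.1237] [3.142 0.    0.086] open 0.0116 grip 30.0 t 42.0
```

Call:
apply_moves(motion="5 -3.8 0 0 0 0 0; 5 -3.84 0 0 0 0 0; 5 0 -4.1 0 0 0 0; 5 0 -4.1 0 0 0 0; 5 0 -4.1 0 0 0 0; 5 0 -4.1 0 0 0 0; 5 0 -4.12 0 0 0 0; 5 0 0 2.4 0 0 0; 5 0 0 0 0 0 0; 5 0 0 0 0 0 0")

```text
time: 43.25
tool_pos: [0.5087, -0.0743, 0.1003]
tool_rot: [3.141, -0.001, 0.083]
contact_force: [-0.3, -0.6, -0.4]
opening: 0.0114
grip_force: 30.0
```

```bash
python3 - <<'E'
from h import *
o=robot.observe(); go(.5075,-.0742,.0307,.087,o)
p=robot.read_camera("wrist"); save(p,"w6")
from scipy.spatial.transform import Rotation as Ro
T=np.eye(4);T[:3,:3]=Ro.from_euler("xyz",o["tool_rot"]).as_matrix();T[:3,3]=o["tool_pos"]
C=T@np.array(p["hand_eye"]); p["R"]=C[:3,:3].T; p["t"]=-C[:3,:3].T@C[:3,3]
im=p["img"].astype(int);R,G,B=im[...,0],im[...,1],im[...,2]
u,v=map(int,px(p,[.612,-.065,.024])); m=(R>150)&(G>130)&(B<90); k=np.zeros(m.shape,bool);k[v-40:v+40,u-40:u+40]=m[v-40:v+40,u-40:u+40]
print("tab",rect(p,k,.024))
for d in robot.trace("switch_box",p)[:1]: print(rect(p,d["pixels"],.024))
for d in robot.trace("pen_mid",p)[:2]: print("pen",rect(p,d["pixels"],.105))
print("exp tip px",px(p,o["tool_pos"]+np.array([.075*np.cos(.087),.075*np.sin(.087),.0053])))
E
```

```text
turn rz=-0.004 then x -0.12 y -0.02 z(up->neg) 6.96 cm pose [ 0.5087 -0.0743  0.1003] [ 3.141e+00 -1.000e-03  8.300e-02] open 0.0114 grip 30.0 t 43.25
tab (array([612.8, -64.4], dtype=float32), array([612.9, -64.3], dtype=float32), [17.6, 17.4], 94.7, 978)
(array([613. , -22.5], dtype=float32), array([615.6, -22. ], dtype=float32), [140.1, 41.4], 94.7, 13963)
pen (array([542.8, -71.2], dtype=float32), array([544.7, -70.9], dtype=float32), [79.9, 12.9], 5.2, 5290)
exp tip px (np.float64(286.7932640686627), np.float64(93.64025763107281))
```

View pics/w6.png

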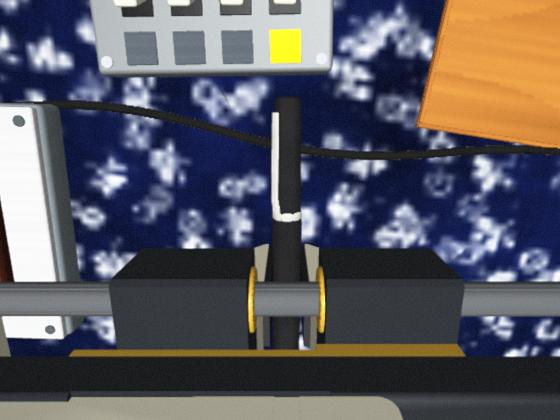

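The wrist view shows the pen pointing straight ahead with its tip at (288,97). The yellow tab is directly ahead at (285,46). Lowering, then advancing.

Call:
apply_moves(motion="5 0 -0.1 4 0 0 0; 5 0 0 2 0 0 0; 5 0 0 0.95 0 0 0; 5 0 0 0 0 0 0; 5 2.5 0 0 0 0 0; 5 1.5 0 0 0 0 0; 5 0.5 0 0 0 0 0; 5 0 0 0 0 0 0; 5 0 0 0 0 0 0")

```text
time: 44.52
tool_pos: [0.5525, -0.0691, 0.0304]
tool_rot: [-3.142, 0.0, 0.083]
contact_force: [-0.1, -0.3, -0.5]
opening: 0.0117
grip_force: 30.0
```

```bash
python3 - <<'E'
from h import *
o=robot.observe(); go(.5727,-.0685,.0307,.083,o); print(o["contact_force"])
p=robot.read_camera("wrist"); save(p,"w7"); cv2.imwrite("pics/c7.png",cv2.cvtColor(cv2.resize(p["img"][:260,120:440],None,fx=2,fy=2),cv2.COLOR_RGB2BGR))
E
```

```text
turn rz=-0.000 then x 2.02 y 0.11 z(up->neg) -0.03 cm pose [ 0.5525 -0.0691  0.0304] [-3.142  0.     0.083] open 0.0117 grip 30.0 t 44.525
[-0.05271056 -0.34981821 -0.49415573]
```

View pics/c7.png

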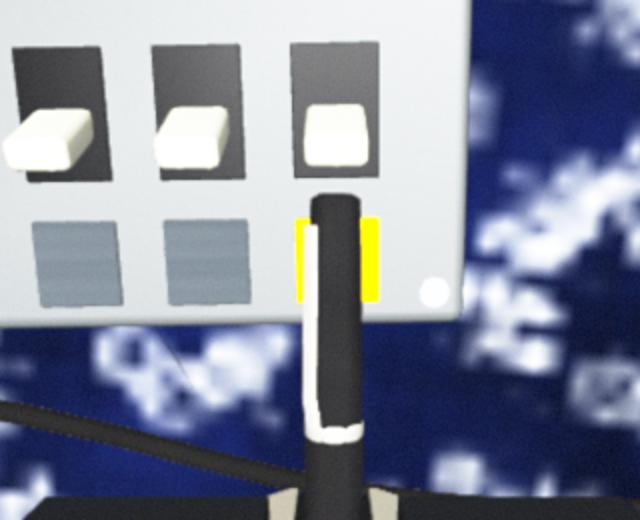

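The pen tip, at crop (336,200), is squarely in front of the rocker paddle at (336,135).

Call:
apply_moves(motion="5 0.5 0 0 0 0 0; 5 0.4 0 0 0 0 0; 5 0.4 0 0 0 0 0; 5 0.3 0 0 0 0 0; 5 0.3 0 0 0 0 0; 5 0.2 0 0 0 0 0; 5 0 0 0 0 0 0; 5 0 0 0 0 0 0")

```text
time: 45.58
tool_pos: [0.572, -0.0672, 0.0296]
tool_rot: [-3.141, 0.005, 0.083]
contact_force: [-5.8, -0.7, 1.3]
opening: 0.0115
grip_force: 30.0
```

```bash
python3 - <<'E'
from h import *
o=robot.observe(); go(.5727,-.0685,.0307,.083,o); print(o["contact_force"])
p=robot.read_camera("wrist"); cv2.imwrite("pics/c8.png",cv2.cvtColor(cv2.resize(p["img"][:260,120:440],None,fx=2,fy=2),cv2.COLOR_RGB2BGR))
E
```

```text
turn rz=-0.000 then x 0.06 y 0.14 z(up->neg) -0.11 cm pose [ 0.572  -0.0672  0.0296] [-3.141  0.005  0.083] open 0.0115 grip 30.0 t 45.575
[-5.82740084 -0.66897307  1.3138412 ]
```

View pics/c8.png

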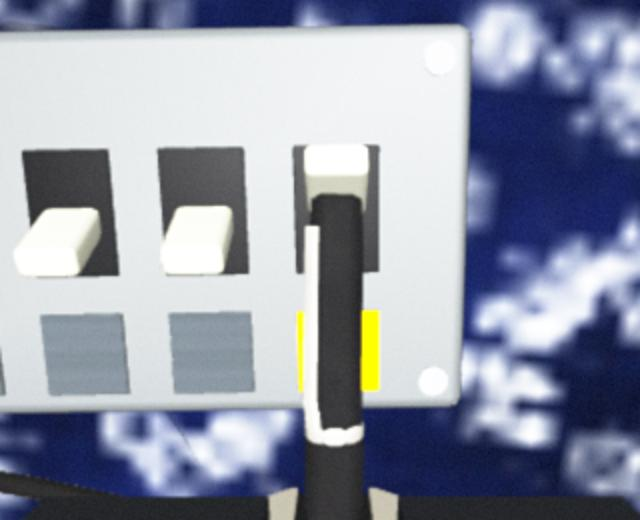

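The rocker is over against its stop (5.8 N against about 1.3 N needed). Backing out and returning the pen.

Call:
apply_moves(motion="5 -1.5 0 0 0 0 0; 5 -2.5 0 0 0 0 0; 5 -2.5 0 0 0 0 0; 5 0 0 -4 0 0 0; 5 0 0 -5 0 0 0; 5 0 4.1 0 0 0 0; 5 0 4.1 0 0 0 0; 5 0 4.1 0 0 0 0; 5 0 4.1 0 0 0 0; 5 0 0 0 0 0 -0.158; 5 0 0 0 0 0 -0.158; 5 0 0 0 0 0 -0.158; 5 0 0 0 0 0 -0.158; 5 0 0 0 0 0 -0.157; 5 0 0 0 0 0 -0.157; 5 0 0 0 0 0 -0.157; 5 0 0 0 0 0 -0.157; 5 0 0 0 0 0 -0.157; 5 0 0 0 0 0 0")

```text
time: 48.0
tool_pos: [0.5232, -0.2363, 0.1203]
tool_rot: [3.141, 0.0, 1.498]
contact_force: [-0.1, -0.6, -0.3]
opening: 0.0115
grip_force: 30.0
```

```bash
python3 - <<'E'
from h import *
o=robot.observe(); go(.6226,-.2535,.05,1.50,o)
p=robot.read_camera("top")
print("pen",[rect(p,d["pixels"],o["tool_pos"][2]+.01) for d in robot.trace("pen_mid",p)])
p=robot.read_camera("wrist")
from scipy.spatial.transform import Rotation as Ro
T=np.eye(4);T[:3,:3]=Ro.from_euler("xyz",o["tool_rot"]).as_matrix();T[:3,3]=o["tool_pos"]
C=T@np.array(p["hand_eye"]); p["R"]=C[:3,:3].T; p["t"]=-C[:3,:3].T@C[:3,3]
for d in robot.trace("pen_mid",p)[:1]:
    ys,xs=np.nonzero(d["pixels"]);print("pen tip row",ys.min(),rect(p,d["pixels"],o["tool_pos"][2]+.005))
E
```

```text
turn rz=-0.002 then x -1.02 y 10.04 z(up->neg) 7.03 cm pose [ 0.5232 -0.2363  0.1203] [3.141 0.    1.498] open 0.0115 grip 30.0 t 48.0
pen [(array([ 525.8, -190.4], dtype=float32), array([ 525.9, -191. ], dtype=float32), [58.5, 11.8], 86.9, 150), (array([606.8, -56.7], dtype=float32), array([607. , -56.5], dtype=float32), [15.1, 15.0], 0.5, 58)]
pen tip row 95 (array([ 525.5, -200.9], dtype=float32), array([ 525.3, -199.2], dtype=float32), [80.0, 12.8], 85.2, 5254)
```

Call:
apply_moves(motion="5 -0.5 4 0 0 0 0; 5 -0.5 4 0 0 0 0; 5 0 2 0 0 0 0; 5 0 0 4 0 0 0; 5 0 0 3 0 0 0; 5 0 0 2 0 0 0; 5 0 0 0 0 0 0; 5 0 0 0 0 0 0")

```text
time: 49.2
tool_pos: [0.6225, -0.2535, 0.0313]
tool_rot: [3.14, 0.001, 1.499]
contact_force: [-0.6, 0.0, 0.6]
opening: 0.0116
grip_force: 30.0
```

```bash
python3 - <<'E'
from h import *
o=robot.observe(); go(.6226,-.2535,.0045,1.50,o); print(o["contact_force"])
E
```

```text
turn rz=-0.001 then x 0.01 y 0.01 z(up->neg) 2.68 cm pose [ 0.6225 -0.2535  0.0313] [3.140e+00 1.000e-03 1.499e+00] open 0.0116 grip 30.0 t 49.2
[-0.60705111  0.02571533  0.5767616 ]
```

Call:
apply_moves(motion="5 0 0 1.5 0 0 0; 5 0 0 0.8 0 0 0; 5 0 0 0.4 0 0 0; 5 0 0 0 0 0 0; 5 0 0 0 0 0 0; 20 0 0 0 0 0 0; 24 0 0 0 0 0 0; 24 0 0 0 0 0 0; 24 0 0 -1 0 0 0; 24 0 0 -3 0 0 0; 24 0 0 -4 0 0 0; 24 0 0 -4 0 0 0; 24 0 -5 0 0 0 0; 24 0 -5 0 0 0 0; 24 0 -5 0 0 0 0; 24 0 -5 0 0 0 0; 24 0 0 0 0 0 0; 24 0 0 0 0 0 0", force=10)

```text
time: 51.45
tool_pos: [0.4232, -0.2396, 0.1241]
tool_rot: [3.14, 0.001, 1.499]
contact_force: [0.5, 0.2, -0.3]
opening: 0.0218
grip_force: 0.0
```

```bash
python3 - <<'E'
from h import *
o=robot.observe();print(o["tool_pos"],o["time"])
p=look({"1":(164,194,226,305,.044),"2":(196,217,226,305,.05),"3":(220,262,226,305,.044)})
print("pen",[rect(p,d["pixels"],.012) for d in robot.trace("pen_mid",p)])
im=p["img"]; a=cv2.resize(im[165:310,100:445],None,fx=2.2,fy=2.2,interpolation=cv2.INTER_CUBIC);cv2.imwrite("pics/fin.png",cv2.cvtColor(a,cv2.COLOR_RGB2BGR))
E
```

```text
[ 0.42318204 -0.23963487  0.12406968] 51.45
1 (array([480.1, 247.8], dtype=float32), array([479.6, 247.8], dtype=float32), [86.7, 26.6], 3.6, 451)
2 (array([481.7, 183.4], dtype=float32), array([482.7, 182.8], dtype=float32), [72.6, 31.8], 1.1, 455)
3 (array([484.4, 118. ], dtype=float32), array([484.4, 118. ], dtype=float32), [87.7, 26.2], 3.1, 454)
pen [(array([ 621. , -250.9], dtype=float32), array([ 621. , -252.7], dtype=float32), [146.0, 12.3], 85.5, 299)]
```

View pics/fin.png

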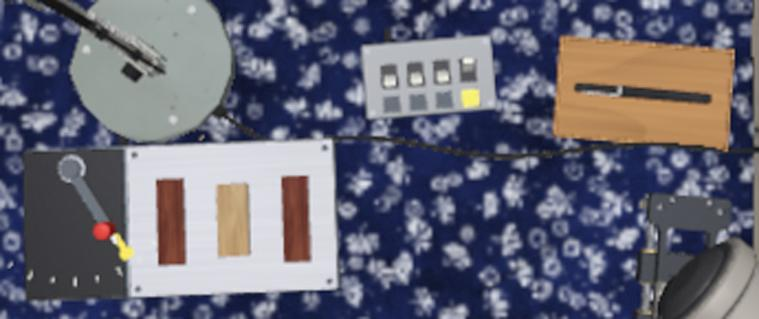

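All as required: three offcuts on the plate, lever in line with the pointer, only the rocker by the yellow tab over, pen back in its tray.

```bash
python3 -c "
from cell import robot; print(robot.hand_in())"
```

```text
the job is handed in; nothing more can be done
None
```

The job is handed in: the final pictures show all three front offcuts flat on the plate, the heat lever in line with the pointer, only the rocker by the yellow tab flipped, and the pen back flat in its tray; the hand-in gave no verdict.

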